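# Load the reflow oven: drawer home, then start

### The job

A board with freshly placed parts lies on the pulled-out drawer of the benchtop reflow oven. With the fingertips, gently push the drawer fully home so that the board does not shift on its tray, and then press the green start button on the oven all the way in. Pick nothing up, leave the red button unpressed, and do not disturb the other things on the bench.

Things in the scene. Friction and masses are not known exactly. Their poses are not given: they have to be found in the camera images.
- oven: Fixed reflow oven, white box 290 deep x 310 wide x 165 high. Origin: middle of its underside on the bench. z up; -x is its front, +x the way the drawer closes, y along the front. Front edge of the casing: 145 in front of the origin, 117 high; from there a grey control panel slopes up and back at 28 degrees to the flat roof (165 high, from 55 in front of the origin).
- drawer (a joint): How far the drawer is pulled out, in m: 0 is fully home (it stops there), about 0.11 to 0.14 at the start, 0.16 at most. It runs straight and level, stays where it is left, and takes 2 to 4 N to push slowly.
- drawer_pull (a point): Middle of the front face of the drawer's aluminium pull lip, its foremost part; moves with it. The lip is 180 wide along the oven's y; its upright edge is 24 high (12 above and below this point, which is 84 above the bench) and 6 thick, 26 in front of the blue drawer front (300 wide, 18 to 106 above the bench); closed over at the top, open below. Axes as the oven.
- tray (a point): Middle of the upper face of the drawer's steel tray floor (200 deep x 240 wide, 40 above the bench, with side and back walls 20 high and the drawer front, whose back is 111 in front of this point), moving with the drawer. Same axes as the oven.
- board: Loose green circuit board with small parts on it, 70 along its x, 100 along its y, 2 thick, lying flat on the tray, its middle at the start 25 to 65 in front of the tray point (towards the drawer front) and within 8 to either side. Origin: middle of its underside. Only friction holds it: a jerk or a hard stop of the drawer makes it slide.
- start (a joint): How far the green start button is pressed, in m: 0 out, 0.006 fully in; it springs back. It takes 1.5 N to begin and 5 N to press fully.
- start_top (a point): Middle of the top face of the round green start button, 24 in diameter, standing 13 proud of the sloping panel, on the middle of the oven's front width, 30 towards the oven's -y. Its z points out of the panel (up and tilted 28 degrees to the front); the button moves the opposite way.
- stop_top (a point): Middle of the top face of the red stop button, same size, 75 from the green one towards the oven's -y. Not to be pressed.
- stop (a joint): How far the red stop button is pressed, in m: 0 out, 0.006 fully in.
- iron_stand: Loose blue soldering-iron stand with a tan sponge, a wire coil and an iron with a teal handle; base 88 x 120, up to about 190 high, handle reaching about 170 out to its -y. Origin under the base. Leave alone.
- solder_reel: Loose grey reel of solder standing on its flange, 60 across, 48 high. Origin under its middle. Leave alone.
- flux_bottle: Loose clear flux bottle with a red cap, 48 across, 120 high. Origin under its middle. Leave alone.
- paste_jar: Loose white jar with a blue lid, 46 across, 45 high. Origin under its middle. Leave alone.
- tweezers: Loose steel tweezers lying flat, 130 long along their x, 20 wide, 7 high. Origin near their middle. Leave alone.
- cutters: Loose side cutters with orange grips lying flat, 125 long along their x, 55 wide, 14 high. Origin near their middle. Leave alone.
- spare_board: Loose bare green circuit board, 80 x 110 x 2, lying on a white envelope. Origin: middle of its underside. Leave alone.
Things that resemble listed ones, but are neither listed nor needed, are in the scene too. There is more than one size of the board; the one meant has the size given above.

How it is judged:
On the way, in this order (a step that is already met when the one before it is completed fails the run):
1. the drawer is pushed fully home (value of joint drawer below 0.003 m), for 0.2 s.
2. the green start button is pressed all the way in (value of joint start above 0.0045 m), for 0.05 s.
At the end, for the whole second after the job is handed in: The drawer is home (within 4 mm), the green button has been pressed in by at least 4.5 of its 6 mm after that and is out again, and the board lies flat and still on the tray its middle 10 to 75 mm in front of the tray point and within 20 mm to either side (value of joint drawer below 0.004 m and value of joint start below 0.001 m and x of board in the frame of tray between -0.075 and -0.01 m and y of board in the frame of tray between -0.02 and 0.02 m and angle between board's own z axis and vertical below 0.1 rad and linear speed of board below 0.02 m/s); the robot touches nothing.
It fails at once if the start button is pressed while the drawer is still more than 6 mm open (value of joint start above 0.003 m and value of joint drawer above 0.006 m).
It fails at once if the red stop button is pressed (value of joint stop above 0.002 m).
It fails at once if the drawer is slammed: it moves in faster than 0.3 m/s (velocity of joint drawer below -0.3 m/s).
It fails at once if the board is lifted off the tray or shifts on it by a centimetre or more (its middle leaves the strip from 10 to 75 mm in front of the tray point, or goes 20 mm to either side) (x of board in the frame of tray below -0.075 m or x of board in the frame of tray above -0.01 m or y of board in the frame of tray below -0.02 m or y of board in the frame of tray above 0.02 m or z of board in the frame of tray above 0.012 m).
It fails at once if another thing on the bench is moved by more than 15 mm (distance of any of iron_stand, solder_reel, flux_bottle, paste_jar, tweezers, cutters, spare_board from where it was at the start of the episode above 0.015 m).
It also fails if it takes over 40 s, if anything falls off the work surface, if the arm or the gripper's body presses on something with over 40 N, if the wrist force passes 120 N, or if a joint passes its speed limit or range.

### The arm

A 7-joint arm with a two-finger parallel gripper is mounted at the origin on the work surface. World frame = base frame: x ahead of the robot, y to its left, z up, the work surface at z = 0. Lengths are in m, angles in rad, forces in N, time in s.
With the tool pointing down it reaches from about 0.425 to 0.875 m from the base axis. Payload 4.7 kg.
Tool frame: the origin (TCP) lies midway between the tips of the shut fingers; the grasp point (between the pads) lies 19 mm behind it; z points along the fingers, y is the direction in which the jaws open and shut (so a half turn about z gives the same grasp; the last joint's range is limited). The gripper opens to 85 mm and grips with 20 to 120 N. Pads are 22 mm wide; open, the fingers measure 114 mm over their backs; the gripper's body (76 mm by 85 mm) begins 54 mm behind the grasp point. The pads swing forward as they close: fully open they stand 13 mm farther back than shut.
Start: joints at [-1.28, 0.321, -0.07, 1.45, 0.023, 1.371, -0.057], TCP at [0.178, 0.625, 0.231] pointing down, gripper open.
Joint ranges: [-2.86, 2.86], [-0.3, 2.09], [-1.38, 1.24], [0.06, 2.45], [-1.56, 4.7], [0.09, 2.05], [-2.69, 2.69]. Speed limits (rad/s): [2.57, 2.57, 3.14, 3.14, 3.14, 3.14, 3.14].

### API

Orientations are given as a rotation vector (axis times angle).
In Python, from plant import robot gives the robot as it stands.
- The arm moves only by the shell command python3 -m jog 'ROWS' [FORCE]. ROWS is JSON, a list of rows, each a list of 3 entries, a list of its own where there are three numbers: the shift along the tool's x, y, z as a fraction of full scale, then the turn, a rotation vector about the tool's x, y, z as a fraction of full scale, then the closure in counts, from 0 (fully open) to 255 (shut). A call has 1 to 20 rows; each row shifts and turns the commanded pose from where the row before left it, along the tool's axes as they then stand; what a row does not reach is not made up. Full scale, the value 1, is 0.5 m for a shift and 30 degrees for a turn. A row lasts 1/10 s, in which the tool goes at most 50 mm and 8.59 degrees, less where a joint would pass 70% of its speed; a pose out of reach is approached as far as the arm can. A call with a number of a shift or a turn outside -1 to 1 is refused whole. A call with a gripper value outside its range is refused whole. The fingers move at their own pace and stop on an object; FORCE is the grip in N (left out, the last holds). Time passes only in rows, so rows that do not move let the fingers close. It gives the time, the measured TCP pose, the force and the opening at its end, in the units of the state.
- robot.get_state(): the state, without advancing time (a new reading comes with each control period).
- robot.get_image(name): name is "scene" or "side" or "wrist"; returns a dict with "frame" (400x640x3 uint8, red, green, blue), "camera_matrix" (3x3 intrinsics, pixels), "cam_to_world" (4x4, takes a point from camera to world coordinates). Camera axes: x right, y up, looking along -z (the intrinsics and any distortion apply to the point x, -y, -z); pixel columns grow to the right and rows downward; lengths in m; the calibration is good to about 2 mm. A picture is of the moment at which its call begins. There is no depth.
- robot.finish_job(): hands the job in, once; it reports no verdict.
The state is a dict: "time_s": time; "joints": joint angles; "dq": joint speeds; "tau": joint torques, N m; "eef_pos": TCP position; "tcp_rot": TCP orientation; "wrist_force": force on the tool from outside, world axes, zero at the start; "moment": the same for the moment, N m; "opening": opening from 0.0 (shut) to 1.0 (fully open).
Only numpy, scipy, OpenCV 4.12 (cv2) and the standard library are available. Lean on these libraries where they do the work, as an engineer would, in place of code of your own. Each camera call takes 0.05 s, during which the arm holds its last target. There are 200 camera calls.

## Working session

There is one attempt and no reset: what is moved stays moved. The work goes in short steps, Python scripts to look and compute and a shell command to move; the robot and the scene stay as the last step left them, time stands still between calls to the robot, and variables do not carry over. Pictures are saved under pics/ and viewed, about 8 in all and at most 12, crops included, and the job is handed in when it is done.

```bash
mkdir -p pics; ls; python3 - <<'E'
from plant import robot
import cv2,numpy as np
s=robot.get_state();print({k:np.round(v,3).tolist() for k,v in s.items()})
for n in("scene","side"):
    d=robot.get_image(n);cv2.imwrite(f"pics/{n}0.png",d["frame"][...,::-1]);np.savez(f"{n}0.npz",**d)
    print(n,d["camera_matrix"].round(1).tolist(),d["cam_to_world"].round(3).tolist(),d.keys())
E
```

```text
pics
{'time_s': 0.0, 'joints': [-1.28, 0.322, -0.07, 1.452, 0.023, 1.371, -0.057], 'dq': [-0.0, 0.0, 0.001, 0.001, -0.001, 0.0, -0.001], 'tau': [-0.0, -49.359, -0.382, -31.433, 0.013, 0.012, -0.0], 'eef_pos': [0.178, 0.625, 0.23], 'tcp_rot': [-0.433, -3.111, 0.003], 'wrist_force': [-0.052, -1.006, -0.273], 'moment': [-0.014, 0.034, 0.011], 'opening': 0.999}
scene [[402.2, 0.0, 317.4], [0.0, 402.2, 195.5], [0.0, 0.0, 1.0]] [[-0.312, -0.612, 0.727, 1.32], [0.95, -0.211, 0.23, 0.22], [0.013, 0.762, 0.647, 0.787], [0.0, 0.0, 0.0, 1.0]] dict_keys(['frame', 'camera_matrix', 'cam_to_world'])
side [[387.2, 0.0, 311.5], [0.0, 387.2, 196.6], [0.0, 0.0, 1.0]] [[-0.978, 0.138, -0.155, 0.391], [-0.207, -0.686, 0.698, 0.65], [-0.01, 0.715, 0.699, 0.797], [0.0, 0.0, 0.0, 1.0]] dict_keys(['frame', 'camera_matrix', 'cam_to_world'])
```

View pics/scene0.png

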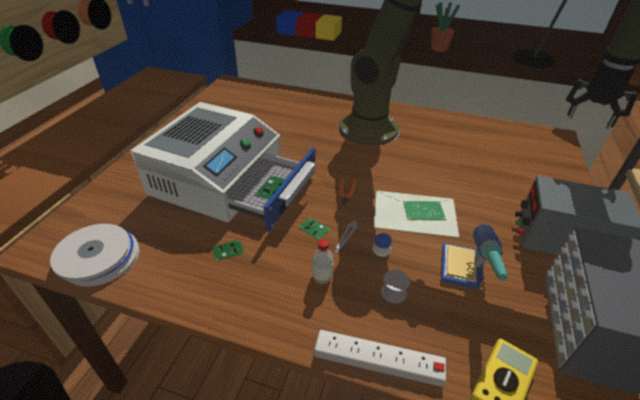

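View pics/side0.png

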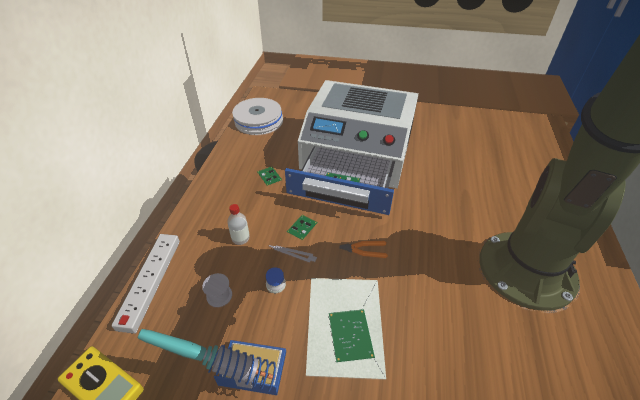

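The oven is to the left in "scene" (buttons green (246,143), red (259,131)). In "side" the buttons are at (363,135) and (390,140), and the drawer faces the viewer at about (340,190). The oven's +x is roughly world -y.

```bash
cat > h.py <<'E'
import numpy as np,cv2
def load(n): return np.load(n+".npz")
def ray(d,uv):
    K,T=d["camera_matrix"],d["cam_to_world"]
    v=np.linalg.solve(K,[uv[0],uv[1],1.]); v=T[:3,:3]@(v*[1,-1,-1]); return T[:3,3],v/np.linalg.norm(v)
def onz(d,uv,z): o,v=ray(d,uv); return o+v*(z-o[2])/v[2]
def tri(d1,p1,d2,p2):
    o1,v1=ray(d1,p1);o2,v2=ray(d2,p2)
    t=np.linalg.lstsq(np.c_[v1,-v2],o2-o1,rcond=None)[0]
    a,b=o1+v1*t[0],o2+v2*t[1]; return (a+b)/2,np.linalg.norm(a-b)
def proj(d,P):
    T=d["cam_to_world"]; c=T[:3,:3].T@(np.asarray(P)-T[:3,3]); c=c*[1,-1,-1]; p=d["camera_matrix"]@c; return p[:2]/p[2]
def blob(f,lo,hi,box):
    m=cv2.inRange(cv2.cvtColor(f,cv2.COLOR_RGB2HSV),lo,hi); x0,y0,x1,y1=box; k=np.zeros_like(m);k[y0:y1,x0:x1]=m[y0:y1,x0:x1]
    n,_,s,c=cv2.connectedComponentsWithStats(k); i=1+s[1:,4].argmax(); return c[i],s[i]
E
python3 - <<'E'
from h import *
a,b=load("scene0"),load("side0")
G=((45,100,40),(85,255,255));R=((0,120,50),(8,255,255))
for n,c,b1,b2 in(("green",G,(235,132,256,152),(350,124,378,146)),("red",R,(250,120,272,140),(378,130,402,150))):
    p,s=blob(a["frame"],*c,b1);q,t=blob(b["frame"],*c,b2);print(n,p.round(1),s,q.round(1),t,tri(a,p,b,q))
cv2.imwrite("pics/c1.png",cv2.resize(b["frame"][80:220,265:425,::-1],None,fx=4,fy=4,interpolation=cv2.INTER_CUBIC))
cv2.imwrite("pics/c2.png",cv2.resize(a["frame"][100:240,170:330,::-1],None,fx=4,fy=4,interpolation=cv2.INTER_CUBIC))
E
```

```text
green [245.6 142.4] [242 139   8   8  40] [362.7 134.2] [359 131   8   8  51] (array([ 0.44455628, -0.277292  ,  0.14754959]), np.float64(0.00021176139978304053))
red [258.7 130.2] [255 127   8   8  46] [388.9 138.5] [385 135   9   8  59] (array([ 0.36976146, -0.27011081,  0.14763707]), np.float64(0.0011492360877730764))
```

View pics/c1.png

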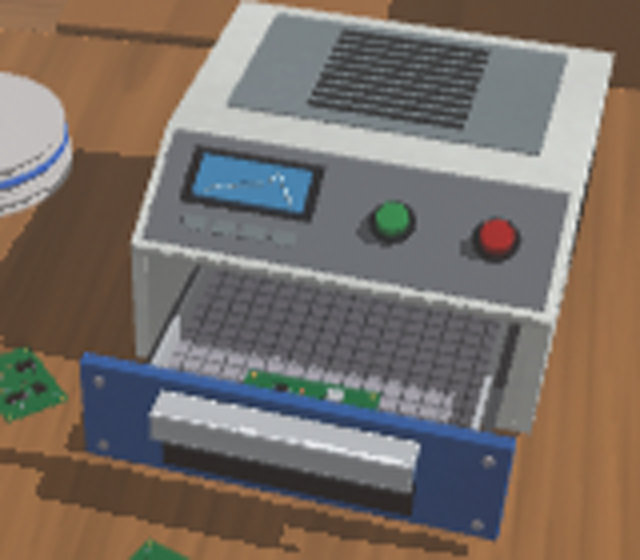

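View pics/c2.png

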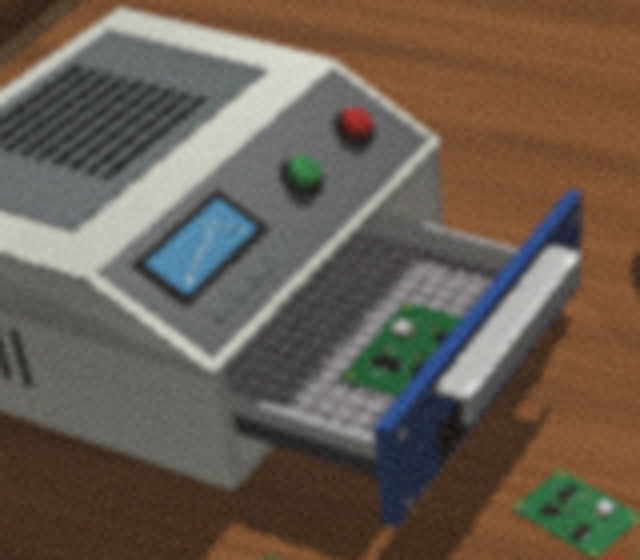

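The enlarged crops show that the board in the tray (behind the blue front, with white and black parts) is the one meant. The small boards on the bench are decoys. Next I measure the drawer edges, with the oven casing edge as a check.

```bash
python3 - <<'E'
from h import *
np.set_printoptions(precision=4,suppress=True)
a,b=load("scene0"),load("side0")
A=lambda p:(170+p[0]/4-.4,100+p[1]/4-.4); B=lambda p:(265+p[0]/4-.4,80+p[1]/4-.4)
for n,s,sd,z in(("frontL",(385,425),(82,362),.106),("frontR",(580,195),(515,443),.106),("lipL",(478,395),(150,415),.096),("lipR",(578,262),(418,457),.096),("caseL",(212,365),(135,245),.117),("caseR",(438,140),(552,318),.117)):
    print(n,tri(a,A(s),b,B(sd)),onz(a,A(s),z)[:2],onz(b,B(sd),z)[:2])
for p in((360,350),): print("board",onz(a,A((405,350)),.043))
E
```

```text
frontL (array([ 0.6375, -0.1309,  0.1051]), np.float64(0.003265155997232794)) [ 0.6368 -0.1321] [ 0.6373 -0.1276]
frontR (array([ 0.3426, -0.1018,  0.1045]), np.float64(0.0057952632037208875)) [ 0.3486 -0.0983] [ 0.3417 -0.1042]
lipL (array([ 0.5816, -0.0912,  0.0983]), np.float64(0.0014574970668604424)) [ 0.5798 -0.0916] [ 0.5821 -0.0947]
lipR (array([ 0.404 , -0.0848,  0.0917]), np.float64(0.013317517831132978)) [ 0.4177 -0.0766] [ 0.4019 -0.0894]
caseL (array([ 0.6296, -0.2562,  0.1147]), np.float64(0.0024092022469406455)) [ 0.6307 -0.2559] [ 0.6289 -0.2513]
caseR (array([ 0.3252, -0.2239,  0.1162]), np.float64(0.0020865366856164173)) [ 0.3279 -0.2222] [ 0.3249 -0.2245]
board [ 0.4934 -0.1841  0.043 ]
```

```bash
python3 -m jog '[[[0,0,-0.02],[0,0,0.267],255],[[0,0,-0.02],[0,0,0.267],255],[[0,0,-0.02],[0,0,0.267],255],[[0,0,-0.02],[0,0,0.267],255],[[0,0,-0.02],[0,0,0.267],255],[[0,0,-0.02],[0,0,0.267],255],[[0,0,-0.02],[0,0,0.267],255],[[0,0,-0.02],[0,0,0.267],255],[[0,0,0],[0,0,0.267],255],[[0,0,0],[0,0,0.267],255]]' 40
python3 - <<'E'
from h import *
from plant import robot
from scipy.spatial.transform import Rotation as R
np.set_printoptions(precision=4,suppress=True)
a,b=load("scene0"),load("side0")
for n,p,q in(("cap",(323,244),(235,209)),("jar",(382,238),(275,274)),("iron",(488,236),(205,352)),("tip handle",(505,276),(143,335)),("cutters",(346,188),(365,249)),("tweez",(346,236),(293,253))): print(n,tri(a,p,b,q))
s=robot.get_state();print(s["eef_pos"],s["joints"]);print(R.from_rotvec(s["tcp_rot"]).as_matrix())
E
```

```text
time_s: 1.1
eef_pos: [0.1776, 0.6252, 0.3112]
tcp_rot: [2.34, 2.096, -0.0]
wrist_force: [-0.8, 0.3, -1.3]
opening: -0.002
cap (array([0.7189, 0.0454, 0.1112]), np.float64(0.000684508082761985))
jar (array([0.5887, 0.1639, 0.0416]), np.float64(0.00041933678205406194))
iron (array([0.6278, 0.4006, 0.1568]), np.float64(0.02275819178849155))
tip handle (array([0.7404, 0.4151, 0.1746]), np.float64(0.005857912142146096))
cutters (array([0.3912, 0.0201, 0.011 ]), np.float64(0.008202583028704524))
tweez (array([0.5719, 0.0666, 0.    ]), np.float64(0.0010624655059574095))
[0.1776 0.6252 0.3112] [-1.4163  0.2963  0.1063  1.3269 -0.0309  1.5201 -1.4228]
[[ 0.1095  0.994   0.    ]
 [ 0.994  -0.1095 -0.0002]
 [-0.0002  0.     -1.    ]]
```

```bash
python3 -m jog '[[[-0.06,0.051,0],[0,0,0],255],[[-0.06,0.051,0],[0,0,0],255],[[-0.06,0.051,0],[0,0,0],255],[[-0.06,0.051,0],[0,0,0],255],[[-0.06,0.051,0],[0,0,0],255],[[-0.06,0.051,0],[0,0,0],255],[[-0.06,0.051,0],[0,0,0],255],[[-0.06,0.051,0],[0,0,0],255],[[-0.06,0.051,0],[0,0,0],255],[[-0.06,0.051,0],[0,0,0],255],[[-0.063,0.0265,0.036],[0,0,0],255],[[-0.063,0.0265,0.036],[0,0,0],255],[[-0.063,0.0265,0.036],[0,0,0],255],[[-0.063,0.0265,0.036],[0,0,0],255],[[-0.063,0.0265,0.036],[0,0,0],255],[[-0.063,0.0265,0.036],[0,0,0],255],[[-0.063,0.0265,0.036],[0,0,0],255],[[-0.063,0.0265,0.036],[0,0,0],255],[[-0.063,0.0265,0.036],[0,0,0],255],[[-0.063,0.0265,0.036],[0,0,0],255]]'
python3 - <<'E'
from h import *
from plant import robot
s=robot.get_state();print(s["eef_pos"],s["joints"],s["tcp_rot"],s["wrist_force"])
f=[]
for n in("side","scene"):
    d=robot.get_image(n);f.append(d["frame"][80:280,150:470,::-1]);np.savez(n+"1.npz",**d)
w=robot.get_image("wrist");np.savez("wrist1.npz",**w)
f=np.vstack([np.hstack(f),np.hstack([w["frame"][::2,::2,::-1],np.zeros((200,320,3),np.uint8)])])
cv2.imwrite("pics/m1.png",f)
E
```

```text
time_s: 3.1
eef_pos: [0.4992, -0.0279, 0.1306]
tcp_rot: [-2.333, -2.103, -0.001]
wrist_force: [0.6, 1.2, 0.6]
opening: 0.003
[ 0.499162   -0.02786217  0.13056142] [-0.72859158  0.08460335  0.77058999  1.96646924 -0.06621387  1.11503896
 -0.03436329] [-2.33342589e+00 -2.10310030e+00 -8.06338976e-04] [0.59383383 1.19029852 0.6044181 ]
```

View pics/m1.png

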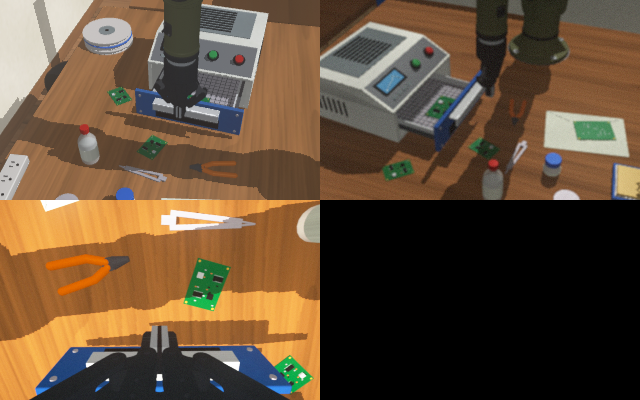

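The fingers stand in front of the middle of the lip, in the clear. Now I lower them and approach slowly.

```bash
python3 -m jog '[[[0,0,0.035],[0,0,0],255],[[0,0,0.035],[0,0,0],255],[[0,0,0.034],[0,0,0],255],[[-0.02,0,0],[0,0,0],255],[[-0.02,0,0],[0,0,0],255],[[-0.02,0,0],[0,0,0],255],[[-0.01,0,0],[0,0,0],255],[[-0.008,0,0],[0,0,0],255],[[-0.006,0,0],[0,0,0],255],[[-0.006,0,0],[0,0,0],255],[[-0.006,0,0],[0,0,0],255]]'; python3 -m jog '[[[-0.006,0,0],[0,0,0],255],[[-0.006,0,0],[0,0,0],255],[[-0.006,0,0],[0,0,0],255]]'; python3 -c "
from plant import robot;print(robot.get_state()['joints'])"
```

```text
time_s: 4.35
eef_pos: [0.4943, -0.0744, 0.0794]
tcp_rot: [-2.333, -2.103, -0.0]
wrist_force: [0.7, 0.3, 0.3]
opening: 0.0
time_s: 4.65
eef_pos: [0.4934, -0.0829, 0.0793]
tcp_rot: [-2.333, -2.103, -0.001]
wrist_force: [0.3, 2.1, 0.2]
opening: 0.002
[-0.62596009  0.17119804  0.80321689  2.016001   -0.14596946  1.01096661
  0.1445063 ]
```

```bash
python3 -m jog '[[[-0.008,0,0],[0,0,0],255],[[-0.01,0,0],[0,0,0],255],[[-0.012,0,0],[0,0,0],255],[[-0.014,0,0],[0,0,0],255],[[-0.016,0,0],[0,0,0],255],[[-0.016,0,0],[0,0,0],255],[[-0.016,0,0],[0,0,0],255],[[-0.016,0,0],[0,0,0],255],[[-0.016,0,0],[0,0,0],255],[[-0.016,0,0],[0,0,0],255],[[-0.014,0,0],[0,0,0],255],[[-0.012,0,0],[0,0,0],255],[[-0.01,0,0],[0,0,0],255],[[-0.008,0,0],[0,0,0],255],[[-0.006,0,0],[0,0,0],255],[[-0.004,0,0],[0,0,0],255]]'
python3 - <<'E'
from h import *
from plant import robot
s=robot.get_state();print(s["eef_pos"],s["joints"],s["wrist_force"])
f=[]
for n,y,x in(("side",80,240),("scene",100,130)):
    d=robot.get_image(n);f.append(cv2.resize(d["frame"][y:y+140,x:x+190,::-1],None,fx=2,fy=2));np.savez(n+"2.npz",**d)
cv2.imwrite("pics/m2.png",np.hstack(f))
E
```

```text
time_s: 6.25
eef_pos: [0.4831, -0.18, 0.0793]
tcp_rot: [-2.334, -2.103, 0.0]
wrist_force: [0.9, 2.0, 1.1]
opening: -0.001
[ 0.48312986 -0.17999816  0.07932428] [-0.46558391  0.22321327  0.85539298  1.98181426 -0.19726972  1.0209638
  0.37743657] [0.86287977 1.96257352 1.13501772]
```

View pics/m2.png

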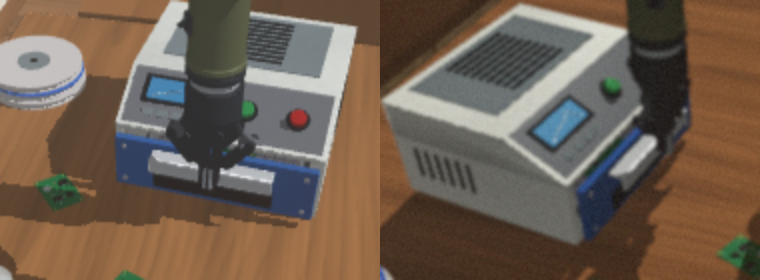

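The drawer has followed and is still about 2 cm open. I finish in slow steps until the stop shows in the force.

```bash
python3 -m jog '[[[-0.006,0,0],[0,0,0],255],[[-0.006,0,0],[0,0,0],255],[[-0.006,0,0],[0,0,0],255],[[-0.006,0,0],[0,0,0],255],[[-0.006,0,0],[0,0,0],255]]'
for i in 1 2 3; do python3 -m jog '[[[-0.004,0,0],[0,0,0],255],[[-0.004,0,0],[0,0,0],255]]' | egrep 'eef|force'; done
```

```text
time_s: 6.85
eef_pos: [0.482, -0.1879, 0.0791]
tcp_rot: [-2.324, -2.1, -0.009]
wrist_force: [-1.2, 21.5, 9.6]
opening: 0.003
eef_pos: [0.482, -0.1879, 0.0792]
wrist_force: [-2.5, 28.1, 14.4]
eef_pos: [0.482, -0.188, 0.0792]
wrist_force: [-3.0, 35.2, 17.6]
eef_pos: [0.482, -0.188, 0.0793]
wrist_force: [-4.1, 43.5, 22.6]
```

```bash
python3 -m jog '[[[0.02,0,0],[0,0,0],255],[[0.02,0,0],[0,0,0],255],[[0.02,0,0],[0,0,0],255],[[0.02,0,0],[0,0,0],255]]'
python3 - <<'E'
from h import *
from plant import robot
f=[]
for n,y,x in(("side",90,280),("scene",120,190)):
    d=robot.get_image(n);f.append(cv2.resize(d["frame"][y:y+120,x:x+130,::-1],None,fx=3,fy=3));np.savez(n+"3.npz",**d)
cv2.imwrite("pics/m3.png",np.hstack(f))
E
```

```text
time_s: 7.85
eef_pos: [0.4843, -0.1676, 0.0793]
tcp_rot: [2.335, 2.1, -0.001]
wrist_force: [0.0, -0.1, 0.0]
opening: -0.001
```

View pics/m3.png

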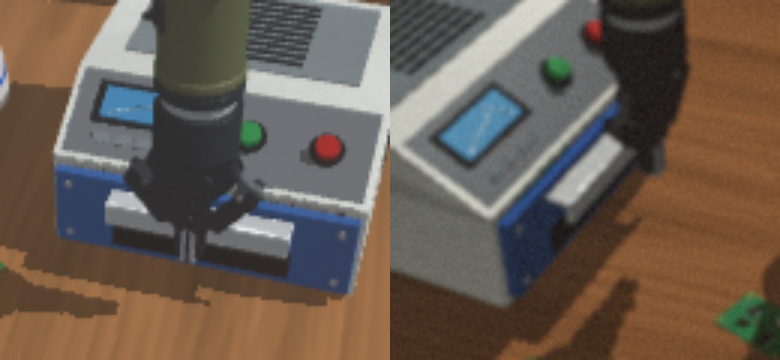

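The drawer looks flush and the force rose against a hard stop. To rule out the gripper body having hit the casing, I tilt the tool to the button-pressing angle, which leans the body away from the oven, and push again at the lip.

```bash
python3 -m jog '[[[0,0,0],[0,-0.233,0],255],[[0,0,0],[0,-0.233,0],255],[[0,0,0],[0,-0.233,0],255],[[0,0,0],[0,-0.233,0],255],[[-0.014,0,0.0075],[0,0,0],255],[[-0.0053,0,0.0028],[0,0,0],255],[[-0.0053,0,0.0028],[0,0,0],255]]'
for i in 1 2 3 4 ; do python3 -m jog '[[[-0.0036,0,0.0019],[0,0,0],255],[[-0.0036,0,0.0019],[0,0,0],255]]' | egrep 'eef|force'; done
python3 -c "
from plant import robot;s=robot.get_state();print(s['joints'],s['time_s'])"
```

```text
time_s: 8.65
eef_pos: [0.4827, -0.1826, 0.0796]
tcp_rot: [2.061, 1.851, -0.512]
wrist_force: [-0.0, -0.6, 0.4]
opening: 0.002
eef_pos: [0.4824, -0.1862, 0.0796]
wrist_force: [-0.1, -0.2, 0.3]
eef_pos: [0.4822, -0.1893, 0.0794]
wrist_force: [0.8, 0.7, -0.6]
eef_pos: [0.4823, -0.191, 0.0791]
wrist_force: [-3.1, 11.6, 8.5]
eef_pos: [0.4827, -0.1912, 0.0787]
wrist_force: [-4.5, 20.6, 11.6]
[-0.81220377  0.27496427  0.90477849  2.05078154  0.32667308  0.95749993
 -0.2204549 ] 9.45
```

The drawer met the same hard stop with the body clear, so it is home. I retract, rise and compute the path to the button.

```bash
python3 -m jog '[[[0.027,0,-0.014],[0,0,0],255],[[0.027,0,-0.014],[0,0,0],255],[[-0.0375,0,-0.0707],[0,0,0],255],[[-0.0375,0,-0.0707],[0,0,0],255],[[-0.0375,0,-0.0707],[0,0,0],255],[[0,0,0],[0,0,0],255]]'
python3 - <<'E'
from h import *
from plant import robot
from scipy.spatial.transform import Rotation as R
np.set_printoptions(precision=4,suppress=True)
s=robot.get_state();M=R.from_rotvec(s["tcp_rot"]).as_matrix();n=np.array([.047,.467,.883])
print(s["eef_pos"],s["joints"]);print(M[:,2],n)
t=np.array([.4445,-.277,.1525])+.03*n
print("frac",M.T@(t-s["eef_pos"])/.5)
# drawer front check
f=[]
for nm,y,x in(("side",85,285),("scene",115,195)):
    d=robot.get_image(nm);f.append(cv2.resize(d["frame"][y:y+120,x:x+130,::-1],None,fx=3,fy=3,interpolation=cv2.INTER_CUBIC));np.savez(nm+"4.npz",**d)
    print(nm,proj(d,t-.03*n))
cv2.imwrite("pics/m4.png",np.hstack(f))
E
```

```text
time_s: 10.05
eef_pos: [0.4879, -0.1666, 0.2035]
tcp_rot: [2.057, 1.851, -0.501]
wrist_force: [0.1, 0.4, -1.1]
opening: 0.002
[ 0.4879 -0.1666  0.2035] [-0.9522  0.0561  0.936   1.9286  0.4601  1.2664 -0.2806]
[-0.0409 -0.4648 -0.8845] [0.047 0.467 0.883]
frac [-0.1546 -0.0641  0.1363]
side [362.822  132.8768]
scene [245.5069 140.9475]
```

View pics/m4.png

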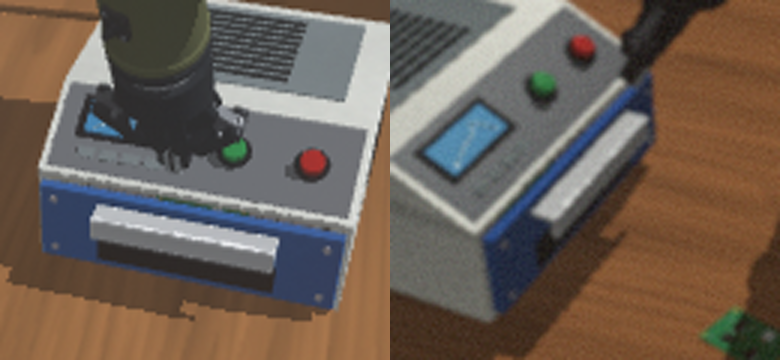

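```bash
python3 - <<'E'
from h import *
np.set_printoptions(precision=4,suppress=True)
a,b=load("scene4"),load("side4")
A=lambda p:(195+(p[0]-390)/3,115+p[1]/3);B=lambda p:(285+p[0]/3,85+p[1]/3)
for n,s,q in(("frontL",(485,235),(42,182)),("frontR",(652,72),(350,232))): print(n,tri(a,A(s),b,B(q)),onz(a,A(s),.106),onz(b,B(q),.106))
# seam: subtract 'front' images: columns profile of blue top edge vs earlier
for x in(310,325,345,370,390):
    col=b["frame"][135:175,x].astype(int); print(x,[tuple(c) for c in col[8:26:1]][:0], [135+i for i in range(40) if col[i,2]>col[i,0]*1.6 and col[i,2]>60][:3])
E
python3 -m jog '[[[-0.05,-0.021,0.0],[0,0,0],255],[[-0.05,-0.021,0.04],[0,0,0],255],[[-0.05,-0.021,0.046],[0,0,0],255],[[-0.005,0,0.04],[0,0,0],255],[[0,0,0],[0,0,0],255]]'
python3 - <<'E'
from h import *
from plant import robot
from scipy.spatial.transform import Rotation as R
s=robot.get_state();M=R.from_rotvec(s["tcp_rot"]).as_matrix();n=np.array([.047,.467,.883])
print(s["eef_pos"],s["wrist_force"],M.T@(np.array([.4445,-.277,.1525])-s["eef_pos"]))
f=[]
for nm,y,x in(("side",70,285),("scene",85,180)):
    d=robot.get_image(nm);f.append(cv2.resize(d["frame"][y:y+120,x:x+130,::-1],None,fx=3,fy=3,interpolation=cv2.INTER_CUBIC))
cv2.imwrite("pics/m5.png",np.hstack(f))
E
```

```text
frontL (array([ 0.6257, -0.2475,  0.1048]), np.float64(0.00377787194412596)) [ 0.625  -0.2488  0.106 ] [ 0.6253 -0.243   0.106 ]
frontR (array([ 0.3276, -0.2144,  0.1074]), np.float64(0.009622750326917867)) [ 0.3322 -0.2101  0.106 ] [ 0.3258 -0.2236  0.106 ]
310 [] [146, 147, 148]
325 [] [149, 150, 151]
345 [] [153, 154, 155]
370 [] [158, 159, 160]
390 [] [161, 162, 163]
time_s: 10.65
eef_pos: [0.4396, -0.2621, 0.1771]
tcp_rot: [2.062, 1.853, -0.52]
wrist_force: [-0.1, -0.2, -0.6]
opening: 0.001
[ 0.43964663 -0.26211856  0.17712237] [-0.08605738 -0.17969884 -0.56909269] [-0.00105172  0.00656413  0.02840915]
```

View pics/m5.png

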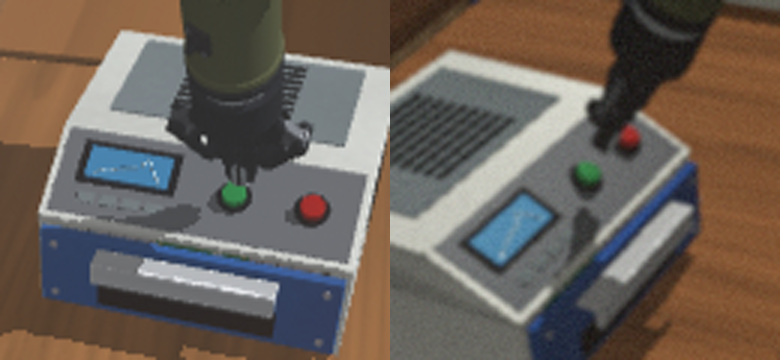

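The corners give about 0.114 m of drawer travel, inside the stated range, so home is confirmed. The fingertips stand above the green button and need 6.5 mm along tool y. Then I press.

```bash
python3 -m jog '[[[0,0.013,0],[0,0,0],255],[[-0.002,0,0.02],[0,0,0],255],[[0,0,0.016],[0,0,0],255],[[0,0,0],[0,0,0],255]]'
for i in 1 2 3 4 5; do python3 -m jog '[[[0,0,0.004],[0,0,0],255],[[0,0,0.004],[0,0,0],255]]'| egrep 'eef|force'; done
```

```text
time_s: 11.15
eef_pos: [0.4476, -0.2712, 0.1633]
tcp_rot: [2.058, 1.854, -0.516]
wrist_force: [-0.1, 0.5, -0.1]
opening: -0.0
eef_pos: [0.4485, -0.2726, 0.1608]
wrist_force: [0.2, 0.7, -0.4]
eef_pos: [0.4483, -0.2745, 0.1572]
wrist_force: [0.1, -0.5, 0.2]
eef_pos: [0.4481, -0.2764, 0.1536]
wrist_force: [-0.5, 0.9, 1.3]
eef_pos: [0.4479, -0.2782, 0.1502]
wrist_force: [-1.4, 1.4, 3.0]
eef_pos: [0.448, -0.2793, 0.1481]
wrist_force: [-10.8, 17.2, 33.3]
```

Fully in: the force climbed past 5 N to a hard stop after about 6 mm. I hold one row, then retract.

```bash
python3 -m jog '[[[0,0,-0.002],[0,0,0],255],[[0,0,-0.03],[0,0,0],255],[[0,0,-0.08],[0,0,0],255],[[0,0,-0.08],[0,0,0],255],[[0.03,0,-0.08],[0,0,0],255],[[0.06,0,-0.06],[0,0,0],255],[[0.06,0,-0.06],[0,0,0],255],[[0,0,0],[0,0,0],255],[[0,0,0],[0,0,0],255]]'
python3 - <<'E'
from h import *
from plant import robot
f=[]
for nm in("side","scene"):
    d=robot.get_image(nm);f.append(d["frame"][60:360,100:480,::-1])
    b=((350,124,378,146) if nm=="side" else (235,132,256,152));
    try: print(nm,blob(d["frame"],(45,100,40),(85,255,255),b))
    except Exception as e: print(nm,"hidden")
    col=d["frame"][135:175].astype(int)
    if nm=="side": print([[x]+[135+i for i in range(40) if col[i,x,2]>col[i,x,0]*1.6 and col[i,x,2]>60][:1] for x in(310,325,345,370,390)])
cv2.imwrite("pics/m6.png",np.hstack(f))
E
```

```text
time_s: 13.05
eef_pos: [0.4645, -0.1223, 0.2846]
tcp_rot: [2.055, 1.855, -0.512]
wrist_force: [0.5, -0.6, -0.6]
opening: 0.002
side (array([362.61538462, 134.25      ]), array([359, 131,   8,   8,  52], dtype=int32))
[[310, 146], [325, 149], [345, 153], [370, 158], [390, 161]]
scene (array([245.575, 142.4  ]), array([242, 139,   8,   7,  40], dtype=int32))
```

View pics/m6.png

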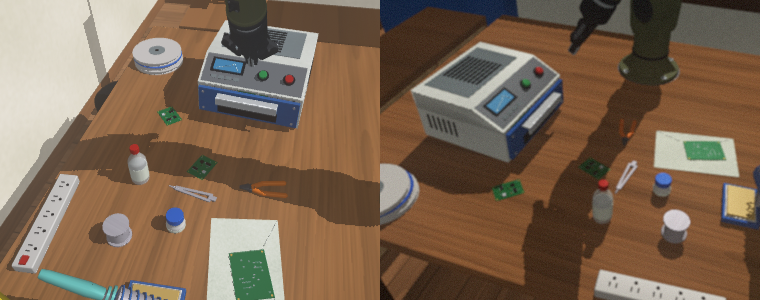

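The green button is back out at its starting pixels, the drawer edge is unchanged, the bench items are undisturbed and the arm is clear.

```bash
python3 -c "
from plant import robot;print(robot.finish_job())"
```

```text
the job is handed in; nothing more can be done
None
```

I pushed the drawer home with the shut fingertips at no more than about 0.08 m/s, pressed the green button fully in, backed away clear and handed the job in at about 13 s. No verdict was reported.

**Drawer:** it met a hard stop twice. The second push was with the tool tilted so the gripper body was clear of the casing. The front corners gave about 114 mm of travel, inside the 110 to 140 mm stated. Those corner fits were rough, with up to 10 mm disagreement between the two views. On the first push I kept on after the stop, and the wrist force reached about 43 N sideways and 23 N upward. That is below the 120 N wrist limit. I took it to be at the fingertips, where the 40 N limit on the gripper body would not apply.

**Button:** the fingertips moved about 6 mm from contact, and the force then climbed to about 39 N against its stop. The button was back at its starting pixels afterwards. The red button was not approached.

**Last checks:** the drawer edge was at the same pixels before and after the press. The other bench items looked undisturbed, and the wrist force read near zero with the arm clear.

**Not checked:** I could not see the board's position on the tray once the drawer was closed. Only a sliver of green showed through the slot above the drawer front.

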